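# Hold a spring clip gaping over the record card

### The job

Take the spring clip out of its holder by its two upright handles, squeeze them so that its jaws spread wide, and bring it straight down over the middle of the top edge of the upright card, so that the card's edge stands well inside the gaping mouth without either jaw touching it. I want to slip a sheet in, so finish while still holding the clip there, squeezed wide open: do not let it close, let it go or set it down on the card. Do not push against the card, and leave the dropper bottle, dish and timer alone.

Things in the scene. Friction and masses are not known exactly. Their poses are not given: they have to be found in the camera images.
- clip: Loose steel spring clip, about 0.14 kg, upright in the holder, jaws down, two black handles up. Origin: underside centre of its middle part (55 x 26 x 16 mm), 55 mm above the worktop at the start; z up, x along the hinge pins, y the way the handles close and the jaws spread. Two geared levers, 26 mm wide in x, turn alike on pins at y = +-7 mm, 6 mm above the origin.
- clip_grip (a point): Point midway between the handles, 41 mm above the clip's origin; axes as the clip's. Handles splay: outer faces 59 mm apart at their tops (8 mm above this point) at the start. Squeezed fully they stand upright, 36 mm apart outside, grip faces from 16 mm below to 12 mm above it. They start to move at about 5 N each and reach the stop at about 9 N; grip with 25 to 35 N.
- clip_mouth (a point): Point 35 mm below the clip's origin, midway between the jaw tips and at their level; axes as the clip's. The jaws are 1.5 mm apart closed, about 22 mm at full squeeze.
- clip_lever_l (a joint): Angle of one clip lever (the other moves alike), rad: 0 closed, 0.25 squeezed fully to the hard stop; a spring closes it.
- holder: Fixed clip holder: dark base 90 x 70 x 10 mm, two aluminium uprights 36 mm apart that carry the clip's ends 55 mm above the worktop, with lips up to 60 mm. Origin: underside centre; x from upright to upright (as the clip's x), z up. The jaws can spread freely in it. The clip lifts straight out; before moving sideways its jaw tips must be above 60 mm.
- card_edge (a point): Middle of the top edge of the upright record card, 90 mm above the worktop. Axes: x across the card's thickness, y along the edge, z up.
- card: Fixed rigid white card, 4 mm thick, 110 mm wide, top edge 90 mm above the worktop, upright in a dark foot 57 x 124 x 18 mm. Origin: underside centre of the foot, straight below the middle of the edge; x across the thickness, y along the width, z up.
- dropper_bottle: Amber dropper bottle with black bulb, 30 x 30 x 93 mm, bystander at the right; origin at its underside centre.
- petri_dish: Flat round dish, 60 mm across, 14 mm high, bystander behind the work; origin at its underside centre.
- timer: White lab timer, 66 x 78 x 36 mm, bystander behind the work at the left; origin at its underside centre.
There are look-alikes about, which are no part of the job. What is shaped like the holder but purple is not meant.

How it is judged:
By the outcome, as a careful person would: the job done as asked, in the order asked, and still so for the second after the job is handed in, while the arm keeps its last pose, push and grip.
It also fails if it takes over 34 s, if anything falls off the work surface, if the arm or the gripper's body presses on something with over 40 N, if the wrist force passes 120 N, or if a joint passes its speed limit or range.

### The arm

A 6-joint arm with a two-finger parallel gripper is mounted at the origin on a cart in front of the work surface, level with it; the furniture and walls round the work are solid. World frame = base frame: x ahead of the robot, y to its left, z up, the work surface at z = 0. Lengths are in m, angles in rad, forces in N, time in s.
With the tool pointing down it reaches from about 0.3 to 0.75 m from the base axis. Payload 8.5 kg.
Tool frame: the origin (TCP) lies midway between the tips of the shut fingers; the grasp point (between the pads) lies 19 mm behind it; z points along the fingers, y is the line along which they close (so a half turn about z gives the same grasp; the last joint's range is limited). The gripper opens to 88 mm and grips with 3 to 60 N. Pads are 18 mm wide; open, the fingers measure 123 mm over their backs; the gripper's body (75 mm by 187 mm) begins 45 mm behind the grasp point.
Start: joints at [-1.445, 0.381, 1.297, -0, 1.464, -0.215], TCP at [0.184, -0.518, 0.239] pointing down, gripper open.
Joint ranges: [-3.11, 3.11], [-0.89, 2.33], [0.22, 2.48], [-1.42, 4.56], [0.17, 2.85], [-2.88, 2.88]. Speed limits (rad/s): [2.39, 2.39, 3.14, 3.14, 3.14, 3.14].

### API

Orientations are given as a unit quaternion [w, x, y, z].
In Python, from plant import * gives the robot as it stands.
- The arm moves only by the shell command python3 -m creep 'ROWS' [OPENING] [FORCE]. ROWS is JSON, a list of rows, each a list of 4 numbers: the shift along the world's x, y, z in cm, then the turn about the world's z in rad. In form: [[tx, ty, tz, twist], ...]. A call has exactly 5 rows; each row is the pose to reach, as a shift and turn from the pose commanded when the call began; what a row does not reach only later rows make up. A row lasts 1/8 s, in which the tool goes at most 62.5 mm and 10.7 degrees, less where a joint would pass 70% of its speed; a pose out of reach is approached as far as the arm can. A call with a gripper value outside its range is refused whole. OPENING is the opening, from 0 (shut) to 1 (fully open), set as the call begins (- or left out, the last holds). The fingers move at their own pace and stop on an object; FORCE is the grip in N (left out, the last holds). Time passes only in rows, so rows that repeat a pose let the fingers close, or fill a call up. It gives the time, the measured TCP pose, the force, the opening and the grip force at its end, in the units of the state.
- get_state(): the state, without advancing time (a new reading comes with each control period).
- read_camera(name): name is "side" or "top"; returns the picture (420x560x3 uint8, blue, green, red); there is no depth.
- camera_params(name): a dict with "fov_y" (degrees; the focal length in pixels is half the picture's height over the tangent of half this angle, whatever the lens; pixels are square), "cx", "cy" (the principal point, pixels), "dist" ([k1, k2, p1, p2, k3] as OpenCV has them; the pictures are not rectified), "R" (3x3) and "t" (3): a world point X has camera coordinates R X + t. Camera axes: x right, y down, z forward; pixel columns grow to the right and rows downward; lengths in m; the calibration is good to about 2 mm. A picture is of the moment at which its call begins. camera_params takes no time and is no camera call.
- job_done(): hands the job in; it is judged then, once.
Trained networks look in the newest picture that a camera, given by its name, has taken for a name from the list of things; names that differ only in an ending like _2 or _b are one class to them, and where a whole thing is asked for, a point or a joint stands for the part that bears it (a point fixed in the world has none). Each returns a list of dicts, best first, with "p" (0 to 1); they miss things now and then, are a little off and sometimes report something else, mostly with a low value. They report only what shows in the picture. A call takes as long as a camera call. They do not tell look-alikes from the thing itself.
- regions_of(name, camera): "region" (420x560 bool, what is visible of it) and "extent" ([centre column, centre row, width, height] in pixels, round what is visible of it).
The state is a dict: "t": time; "joint_pos": joint angles; "joint_velocities": joint speeds; "joint_efforts": joint torques, N m; "position": TCP position; "tcp_rot": TCP orientation; "force": force on the tool from outside, world axes, zero at the start; "wrist_torque": the same for the moment, N m; "finger_gap": finger opening in m; "finger_force": force on a finger pad.
Only numpy, scipy, OpenCV 4.12 (cv2) and the standard library are available. Lean on these libraries where they do the work, as an engineer would, in place of code of your own. Each camera call takes 0.05 s, during which the arm holds its last target. There are 200 camera calls.

## Working session

There is one attempt and no reset: what is moved stays moved. The work goes in short steps, Python scripts to look and compute and a shell command to move; the robot and the scene stay as the last step left them, time stands still between calls to the robot, and variables do not carry over. Pictures are saved under pics/ and viewed, at most 10 in all, crops included, and the job is handed in when it is done.

```bash
mkdir -p pics; ls
cat > h.py <<'E'
from plant import *
import numpy as np, cv2
def K(c):
    p=camera_params(c); f=210/np.tan(np.radians(p["fov_y"])/2)
    return np.array([[f,0,p["cx"]],[0,f,p["cy"]],[0,0,1.]]),np.array(p["dist"],float),np.array(p["R"],float),np.array(p["t"],float)
def ray(c,uv):
    k,d,R,t=K(c); n=cv2.undistortPoints(np.array([[uv]],float),k,d)[0,0]
    return -R.T@t, R.T@np.array([n[0],n[1],1.])
def onz(c,uv,z):
    o,v=ray(c,uv); return o+v*(z-o[2])/v[2]
def tri(uv1,uv2,c1="top",c2="side"):
    o1,v1=ray(c1,uv1);o2,v2=ray(c2,uv2)
    s=np.linalg.lstsq(np.c_[v1,-v2],o2-o1,rcond=None)[0]
    a=o1+v1*s[0];b=o2+v2*s[1]; return (a+b)/2,np.linalg.norm(a-b)
def proj(c,X):
    k,d,R,t=K(c); return cv2.projectPoints(np.atleast_2d(np.array(X,float)),cv2.Rodrigues(R)[0],t,k,d)[0][:,0]
E
python3 - <<'E'
from h import *
a=read_camera("top");b=read_camera("side")
cv2.imwrite("pics/top0.png",a);cv2.imwrite("pics/side0.png",b)
for c in("top","side"):
    k,d,R,t=K(c);print(c,k[0,0],d,-R.T@t,R[2])
    for n in("clip","holder","card"):
        for r in regions_of(n,c): print(c,n,round(r["p"],2),np.round(r["extent"]),r["region"].sum())
print(get_state()["t"])
E
```

```text
pics
top 413.8223183740607 [0.04093997 0.         0.         0.         0.        ] [ 0.49486168 -0.09083246  1.13262819] [ 0.07558206 -0.01716726 -0.99699179]
top clip 0.67 [329. 245.  20.  24.] 347
top holder 0.92 [273. 231.  30.  36.] 807
top holder 0.61 [324. 244.  27.  38.] 601
top card 0.87 [179. 223.  47.  24.] 943
side 448.32883042038924 [0.02391783 0.         0.         0.         0.        ] [0.13122761 0.68132021 0.44307231] [ 0.45903269 -0.81414008 -0.35561907]
side clip 0.85 [346. 201.  26.  41.] 599
side holder 0.86 [304. 237.  44.  40.] 1104
side holder 0.68 [344. 220.  43.  34.] 813
side card 0.81 [223. 281.  73.  78.] 3083
0.4
```

View pics/top0.png

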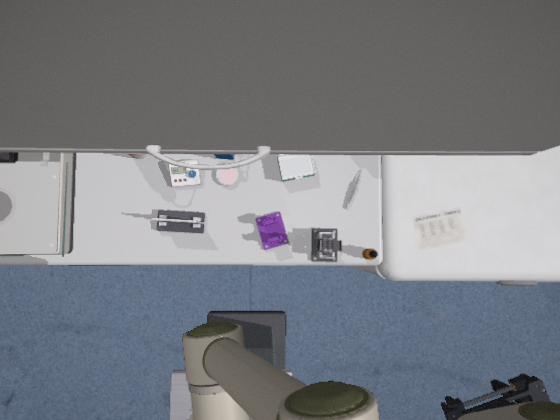

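View pics/side0.png

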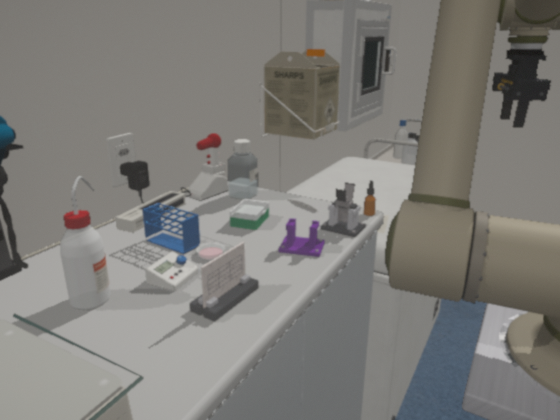

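The top view shows the purple look-alike holder at (273,231), the dark-based holder with the clip at (325,245), the card at (180,221) and the bottle at (370,254). In the side view they are at (302,238), (344,215), (225,280) and (370,200). The dark-based holder carrying the clip fits the description. I'll confirm it in one enlarged crop.

Run:
```python
from h import *
a=cv2.imread("pics/top0.png");b=cv2.imread("pics/side0.png")
f=lambda i,x,y,w,h,s:cv2.resize(i[y:y+h,x:x+w],(w*s,h*s),interpolation=cv2.INTER_CUBIC)
A=f(a,300,215,50,60,8);B=f(b,320,175,50,60,8)
C=f(a,145,200,100,15*3,4)
D=np.zeros((600,800,3),np.uint8)
D[:480,:400]=A;D[:480,400:]=B
D[480:,:400]=C[20:140];cv2.imwrite("pics/crop.png",D)
```

```text
(no output)
```

View pics/crop.png

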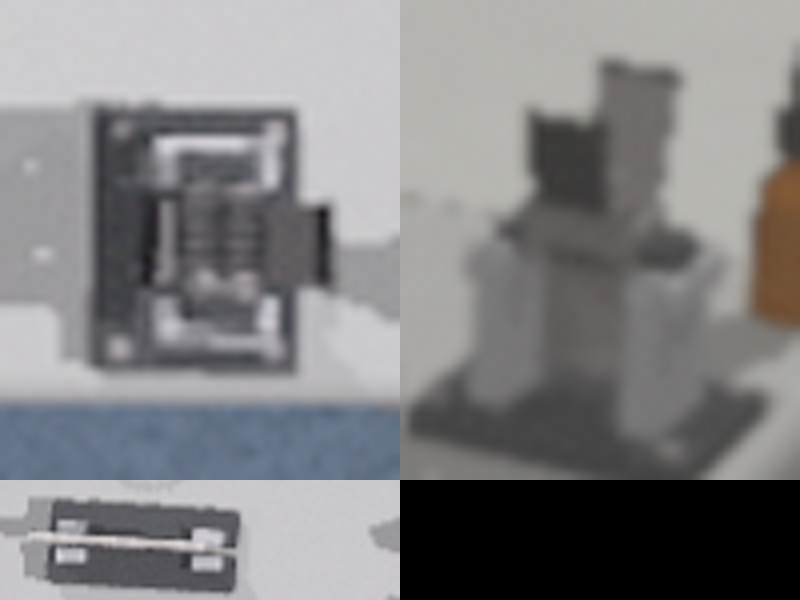

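The crop confirms it: aluminium uprights on a dark base, carrying the clip with its two black handles (top about (319,246) and (340,246)). The clip's y runs along world y. The card edge runs nearly along world y too. Next I'll get the numbers.

Run:
```python
from h import *
a=cv2.imread("pics/top0.png");g=cv2.cvtColor(a,6)
# holder base corners, handle tops from the crop
cs=[onz("top",p,.01) for p in[(311.9,228.5),(337.2,228.5),(337.2,261.2),(311.9,261.2)]]
print("base",np.round(np.mean(cs,0),4),np.round(cs,3)[:,:2].tolist())
print("handles z.104",onz("top",(318.9,245.7),.104),onz("top",(340.5,245.7),.104))
# side: handle top edges crop: far/near handle
h1=[(320+(530-400)/8,175+113/8),(320+(605-400)/8,175+122/8)]; h2=[(320+(603-400)/8,175+65/8),(320+(680-400)/8,175+76/8)]
# top mid of each handle top
for t,s in(((318.9,245.7),np.mean(h1,0)),((340.5,245.7),np.mean(h2,0))): print("tri",t,s,tri(t,s))
# dark base mask rect top
m=np.zeros_like(g);m[222:264,307:341]=(g[222:264,307:341]<90)
c=max(cv2.findContours(m,0,1)[0],key=cv2.contourArea);print(cv2.minAreaRect(c))
# card foot
m=np.zeros_like(g);m[200:240,150:212]=(g[200:240,150:212]<110)
pts=np.argwhere(m)[:,::-1].astype(np.float32);r=cv2.minAreaRect(pts);print("foot",r)
f=[onz("top",p,.018) for p in cv2.boxPoints(r)];print(np.round(f,3)[:,:2].tolist(),np.mean(f,0))
# card line rows
xs=np.arange(162,202);ys=[]
for x in xs:
    col=g[214:228,x].astype(float);w=np.clip(col-130,0,None);
    k=214+np.arange(14);pk=k[np.argmax(np.where((k>216)&(k<225),col,0))];s=abs(k-pk)<=1
    ys.append((w[s]*k[s]).sum()/w[s].sum())
p=np.polyfit(xs,ys,1);print("edge line",p,np.std(np.polyval(p,xs)-ys))
for z in(.09,):
    P=[onz("top",(x,np.polyval(p,x)),z) for x in(150,160,180,200,206)];print(np.round(P,4));d=P[3]-P[1];print("yaw of edge from y",np.arctan2(-d[0],d[1]) , np.arctan2(d[0],-d[1]))
print(np.round(g[216:224,146:162]),np.round(g[219:227,196:212]))
s=get_state();print(s["position"],s["tcp_rot"],s["finger_gap"])
```

```text
base [ 0.4857 -0.2476  0.01  ] [[0.53, -0.214], [0.53, -0.282], [0.442, -0.281], [0.442, -0.213]]
handles z.104 [ 0.48419018 -0.22046187  0.104     ] [ 0.48440774 -0.2740864   0.104     ]
tri (318.9, 245.7) [340.9375 189.6875] (array([ 0.48516064, -0.21949513,  0.10855663]), np.float64(0.002002911304891645))
tri (340.5, 245.7) [350.1875 183.8125] (array([ 0.48473895, -0.27341915,  0.10704869]), np.float64(0.0006478573809524558))
((324.0, 244.5), (31.0, 24.0), 90.0)
foot ((180.23231506347656, 221.18467712402344), (46.86640548706055, 20.25267791748047), 3.2704880237579346)
[[0.524, 0.204], [0.578, 0.202], [0.572, 0.077], [0.517, 0.08]] [0.54777352 0.14074279 0.018     ]
edge line [1.38067982e-02 2.17581969e+02] 0.9256514398351864
[[0.5479 0.2009 0.09  ]
 [0.5476 0.1762 0.09  ]
 [0.5471 0.1266 0.09  ]
 [0.5466 0.0767 0.09  ]
 [0.5465 0.0617 0.09  ]]
yaw of edge from y 3.1313966674593137 -0.010195986130479527
[[153 152 155 152 151 153 151 152 156 153 152 116  66 142 178 178]
 [152 153 152 152 151 153 152 133 153 152 151 106  70 129 155 157]
 [152 153 153 152 153 155 192 203 207 208 206 2
[... 316 characters left out ...]
1 152 151 154 149  75  85 205 196 187]] [[204 205 205 204 179 123  92  83 137 175 184 193 200 200 201 201]
 [194 184 196 203 168 110  91  84 143 175 184 193 201 200 200 200]
 [183 175 176 173 133  83  79  73 158 180 183 195 201 202 201 202]
 [151 149 159 174 164 160 162 160 178 184 184 195 200 200 201 202]
 [101 107 123 143 139 141 149 162 180 183 185 196 201 199 201 200]
 [171 172 172 177 142  95  99 111 170 185 185 196 201 201 200 201]
 [190 190 191 201 155  96  90  73 167 184 184 197 200 200 201 200]
 [189 190 192 200 152  90  88  71 165 186 187 196 201 200 202 202]]
[ 0.18380756 -0.51832243  0.23864645] [-1.12542626e-04  9.85516514e-01  1.69579443e-01  9.77052483e-06] 0.08797847971950366
```

```bash
python3 -m creep '[[6,5.4,0,-0.1],[12,10.8,0,-0.2],[17,15,0,-0.3],[21,19,0,-0.34],[25,22.5,0,-0.34]]' 1 30; python3 -m creep '[[2,1.8,-1,0],[5.1,4.6,-3,0],[5.1,4.6,-5,0],[5.1,4.6,-8,0],[5.1,4.6,-8,0]]'
python3 - <<'E'
from h import *
s=get_state();print(s["t"],s["position"],s["tcp_rot"],s["joint_pos"])
a=read_camera("top");b=read_camera("side")
f=lambda i,x,y,w,h,s:cv2.resize(i[y:y+h,x:x+w],(w*s,h*s),interpolation=cv2.INTER_CUBIC)
D=np.zeros((600,800,3),np.uint8)
D[:320,:]=f(a,140,200,80,32,10)
D[320:,:350]=f(b,190,240,70,56,5);D[320:,350:]=f(b,310,145,90,56,5)
cv2.imwrite("pics/c2.png",D)
E
```

```text
t: 1.02
position: [0.4173, -0.3078, 0.239]
tcp_rot: [0.0, 1.0, 0.0, 0.0]
force: [0.6, -1.4, 0.2]
finger_gap: 0.0882
finger_force: 0.0
t: 1.65
position: [0.4665, -0.2627, 0.1573]
tcp_rot: [-0.001, 1.0, 0.0, -0.002]
force: [-0.4, 0.0, 0.3]
finger_gap: 0.0886
finger_force: 0.0
1.65 [ 0.46645008 -0.26268135  0.15732251] [-1.36258336e-03  9.99997809e-01  4.54406656e-04 -1.52273823e-03] [-7.34166822e-01  4.31169790e-01  1.46806014e+00 -2.01474572e-05
  1.24644942e+00  8.35727149e-01]
```

View pics/c2.png

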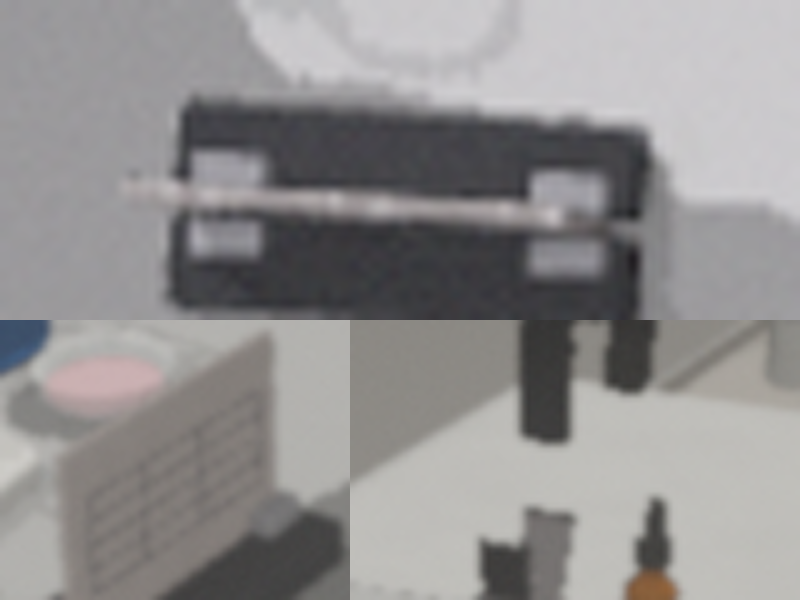

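Card edge ends: top view (152.5,218.5) and (197,221.5), side view (202.4,269) and (244.4,243). The fingers hang above and behind the clip, clear of the bottle.

```bash
python3 -m creep '[[1.2,1.0,0,0],[1.85,1.57,0,0],[1.85,1.57,0,0],[1.85,1.57,-1,0],[1.85,1.57,-1,0]]'
python3 - <<'E'
from h import *
A,B=tri((152.5,218.5),(202.4,269)),tri((197,221.5),(244.4,243));print(A,B,(A[0]+B[0])/2)
d=B[0]-A[0];print("yaw",np.arctan2(d[0],-d[1]),np.linalg.norm(d))
for p in((152.5,218.5),(197,221.5)):print(onz("top",p,.09))
s=get_state();print(s["t"],s["position"])
a=read_camera("top");b=read_camera("side")
f=lambda i,x,y,w,h,s:cv2.resize(i[y:y+h,x:x+w],(w*s,h*s),interpolation=cv2.INTER_CUBIC)
D=np.zeros((600,800,3),np.uint8)
D[:,:400]=f(a,300,200,50,75,8);D[:,400:]=f(b,320,165,50,75,8)
cv2.imwrite("pics/c3.png",D)
E
```

```text
t: 2.38
position: [0.4851, -0.2474, 0.1478]
tcp_rot: [-0.001, 1.0, 0.0, -0.001]
force: [-0.4, 0.1, -0.6]
finger_gap: 0.0881
finger_force: 0.0
(array([0.55056702, 0.19507842, 0.08832013]), np.float64(0.0007465579469045013)) (array([0.54400984, 0.08450723, 0.08887749]), np.float64(0.0006738559484024523)) [0.54728843 0.13979282 0.08859881]
yaw -0.05923335502361249 0.11076684743936822
[0.55078281 0.19484507 0.09      ]
[0.54366924 0.08413886 0.09      ]
2.375 [ 0.48507812 -0.24744997  0.14776763]
```

View pics/c3.png

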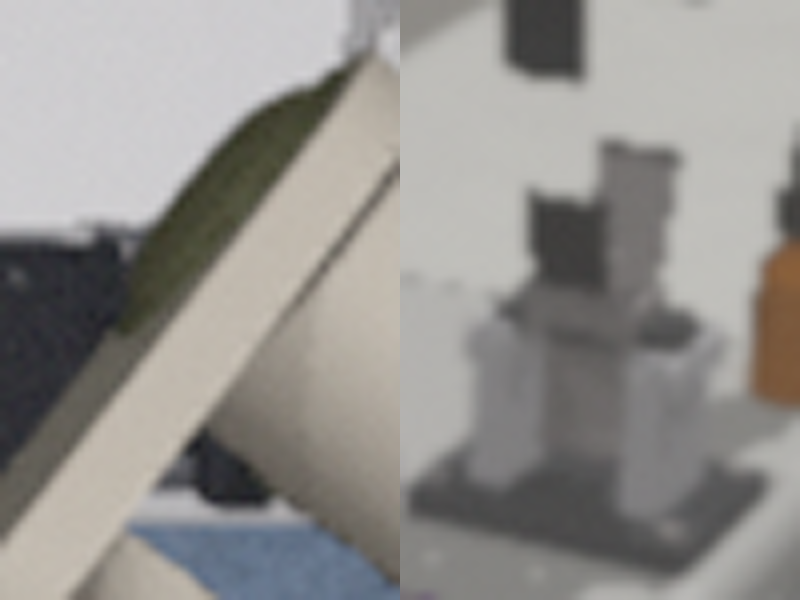

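The side view shows the near finger tip at about (338,174), above and outside the near handle. The clearance is 14 mm, so I'll go down and check the force.

```bash
python3 -m creep '[[0,0,-2,0],[0,0,-4,0],[0,0,-6,0],[0,0,-6.8,0],[0,0,-6.8,0]]'
python3 - <<'E'
from h import *
s=get_state();print(s["t"],s["position"],s["force"])
b=read_camera("side")
cv2.imwrite("pics/c4.png",cv2.resize(b[150:240,300:400],(800,600)[:2] if 0 else (660,594),interpolation=cv2.INTER_CUBIC))
print(proj("side",[.485,-.203,s["position"][2]]),proj("side",[.485,-.291,s["position"][2]]))
E
```

```text
t: 3.1
position: [0.4856, -0.2477, 0.0808]
tcp_rot: [-0.0, 1.0, 0.0, -0.0]
force: [-0.3, -1.1, 0.7]
finger_gap: 0.0881
finger_force: 0.0
3.1 [ 0.48557485 -0.24770616  0.08075492] [-0.2778786  -1.14090748  0.68578236]
[[337.97742425 203.42222804]] [[352.26127622 192.1310429 ]]
```

View pics/c4.png

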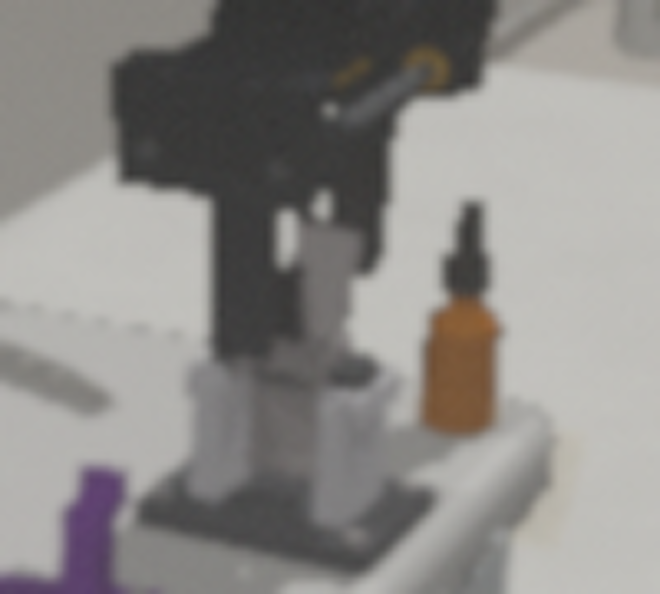

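The fingers straddle both handles, clear of the bottle and the uprights. Closing.

```bash
python3 -m creep '[[0,0,0,0],[0,0,0,0],[0,0,0,0],[0,0,0,0],[0,0,0,0]]' 0 30; python3 -m creep '[[0,0,0,0],[0,0,0,0],[0,0,0,0],[0,0,0,0],[0,0,0,0]]'
```

```text
t: 3.78
position: [0.486, -0.2476, 0.0819]
tcp_rot: [0.0, 1.0, 0.0, 0.001]
force: [-2.3, 5.3, 16.5]
finger_gap: 0.0402
finger_force: 12.0
t: 4.4
position: [0.4861, -0.2475, 0.0826]
tcp_rot: [0.0, 1.0, 0.0, 0.001]
force: [-2.8, 3.9, 17.0]
finger_gap: 0.0352
finger_force: 30.0
```

```bash
python3 -m creep '[[0,0,1,0],[0,0,2,0],[0,0,3.5,0],[0,0,5,0],[0,0,7,0]]'; python3 -m creep '[[0,0,2,0],[0,0,4,0],[0,0,6,0],[0,0,6,0],[0,0,6,0]]'
python3 - <<'E'
from h import *
s=get_state();print(s["t"],s["position"],s["force"],s["wrist_torque"])
b=read_camera("side")
cv2.imwrite("pics/c5.png",cv2.resize(b[110:240,290:410],(554,600),interpolation=cv2.INTER_CUBIC))
E
```

```text
t: 5.03
position: [0.4855, -0.2476, 0.1518]
tcp_rot: [-0.0, 1.0, 0.0, -0.0]
force: [0.4, 0.4, -1.0]
finger_gap: 0.0353
finger_force: 30.0
t: 5.65
position: [0.4853, -0.2474, 0.2102]
tcp_rot: [-0.0, 1.0, 0.0, -0.0]
force: [0.0, -0.1, -1.4]
finger_gap: 0.0354
finger_force: 30.0
5.65 [ 0.48530072 -0.24741838  0.21020537] [ 0.03221107 -0.12008965 -1.39601076] [ 0.00675853  0.014187   -0.00544152]
```

View pics/c5.png

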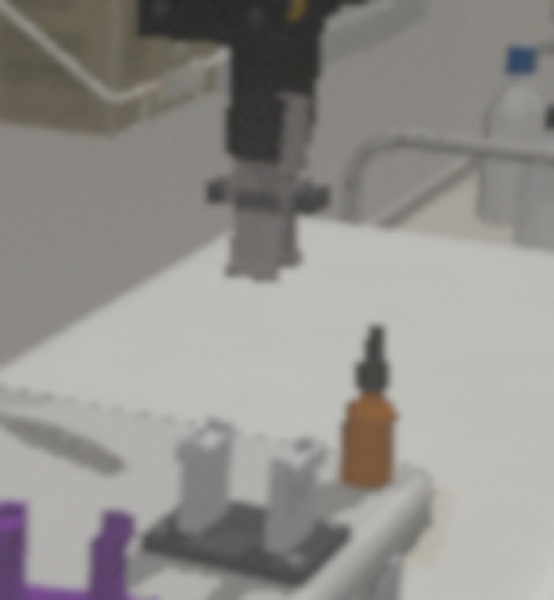

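The clip is out, upright and squeezed, with the holder left in place. Now the carry and turn.

```bash
python3 -m creep '[[0.6,3.5,0,0.14],[1.2,7,0,0.28],[1.8,11,0,0.42],[2.4,15,0,0.58],[3,19,0,0.74]]'; python3 -m creep '[[0.6,4,0,0.14],[1.2,8,0,0.3],[1.9,12,0,0.45],[2.6,16,0,0.6],[3.2,19,0,0.77]]'; python3 -m creep '[[0,0.7,0,0],[0,0.7,0,0],[0,0.7,0,0],[0,0.7,0,0],[0,0.7,0,0]]'
python3 - <<'E'
from h import *
s=get_state();print(s["t"],s["position"],s["tcp_rot"],s["force"],s["joint_pos"])
w,x,y,z=s["tcp_rot"];print("yaw tool y",np.arctan2(y*y-x*x,2*x*y))
E
```

```text
t: 6.32
position: [0.5154, -0.0563, 0.21]
tcp_rot: [-0.0, 0.931, 0.364, -0.001]
force: [0.5, -0.4, -1.0]
finger_gap: 0.0351
finger_force: 30.0
t: 6.95
position: [0.5473, 0.134, 0.2098]
tcp_rot: [-0.001, 0.726, 0.688, -0.001]
force: [-0.6, -0.2, -1.1]
finger_gap: 0.0352
finger_force: 30.0
t: 7.58
position: [0.5476, 0.1389, 0.2108]
tcp_rot: [0.0, 0.728, 0.685, 0.0]
force: [0.3, -0.0, -1.6]
finger_gap: 0.0356
finger_force: 30.0
7.575 [0.54761496 0.13885608 0.21082721] [5.13020149e-05 7.28390267e-01 6.85162474e-01 2.04760440e-05] [ 0.28865435 -0.04448438 -1.60010673] [ 3.88399529e-02  4.27778399e-01  1.30401017e+00 -5.11925811e-05
  1.40970584e+00  9.99910157e-02]
yaw tool y -0.06114285423043708
```

```bash
python3 -m creep '[[0,0.1,-1.2,0],[0,0.1,-2.4,0],[0,0.1,-3.6,0],[0,0.1,-4.4,0],[0,0.1,-4.4,0]]'
python3 - <<'E'
from h import *
a=read_camera("top");b=read_camera("side");s=get_state();p=np.array(s["position"]);print(p)
m=p-[0,0,.0626]
for h in(0,.035): print(h,proj("side",m+[0,0,h]))
f=lambda i,x,y,w,h,s:cv2.resize(i[y:y+h,x:x+w],(w*s,h*s),interpolation=cv2.INTER_CUBIC)
D=np.zeros((600,800,3),np.uint8)
D[:]=f(b,180,190,100,75,8)
cv2.imwrite("pics/c6.png",D)
E
```

```text
t: 8.2
position: [0.5474, 0.1404, 0.166]
tcp_rot: [-0.0, 0.728, 0.686, -0.001]
force: [0.6, 0.2, -1.2]
finger_gap: 0.0347
finger_force: 30.0
[0.54777706 0.14040857 0.16699603]
0 [[223.7789568  246.90831509]]
0.035 [[222.9285476  227.82143587]]
```

View pics/c6.png

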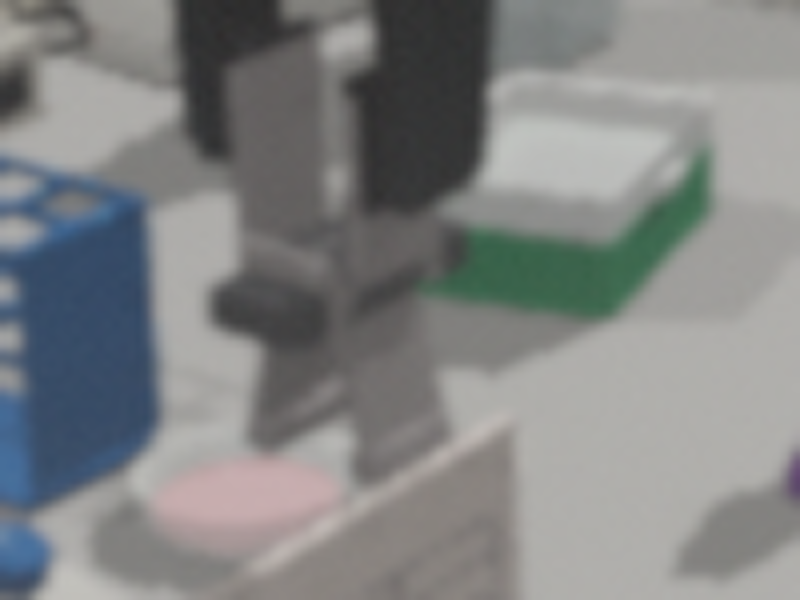

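The side view shows the jaws spread symmetrically over the card's edge. The mouth centre is at about (224,245.5), against (223.8,246.9) predicted. Going straight down 3 cm.

```bash
python3 -m creep '[[0,0,-0.7,0],[0,0,-1.4,0],[0,0,-2.1,0],[0,0,-2.7,0],[0,0,-3,0]]';python3 -m creep '[[0,0,0,0],[0,0,0,0],[0,0,0,0],[0,0,0,0],[0,0,0,0]]'
python3 - <<'E'
from h import *
b=read_camera("side");a=read_camera("top");s=get_state();p=np.array(s["position"]);print(p,s["force"],s["wrist_torque"])
f=lambda i,x,y,w,h,s:cv2.resize(i[y:y+h,x:x+w],(w*s,h*s),interpolation=cv2.INTER_CUBIC)
cv2.imwrite("pics/c7.png",f(b,180,210,80,60,10))
E
```

```text
t: 8.93
position: [0.5475, 0.1404, 0.1363]
tcp_rot: [-0.0, 0.728, 0.686, -0.0]
force: [-1.0, -0.1, -2.5]
finger_gap: 0.035
finger_force: 30.0
t: 9.55
position: [0.5476, 0.1404, 0.1368]
tcp_rot: [0.0, 0.728, 0.686, 0.0]
force: [0.5, 0.5, -0.9]
finger_gap: 0.0354
finger_force: 30.0
[0.54758502 0.14038097 0.13677517] [ 0.79395556  0.17796609 -0.986602  ] [-0.02043545 -0.06393102  0.00952557]
```

View pics/c7.png

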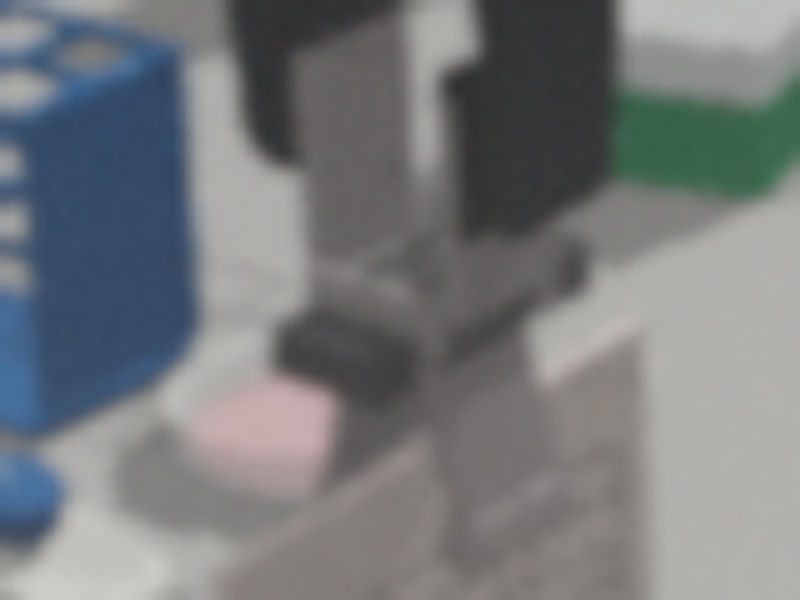

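The near jaw stands in front of the card with its tip at about (226,266), the far jaw is behind it, and the edge is roughly 15 mm inside the mouth. There is no contact force and the grip holds at 30 N. Handing in.

```bash
python3 -c "
from plant import *
print(job_done())"
```

```text
the job is handed in; nothing more can be done
None
```

I've handed the job in at about 9.7 s: the clip is held at 30 N, squeezed fully open over the middle of the card's top edge, which stands about 15 mm inside the mouth, with no sign of contact in the last picture or force readings.

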